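Stock the display bay and latch its gate

ROBOT

A 6-joint arm with a two-finger parallel gripper is mounted at the origin on a cart in front of the work surface, level with it; the furniture and walls round the work are solid. World frame = base frame: x ahead of the robot, y to its left, z up, the work surface at z = 0. Lengths are in m, angles in rad, forces in N, time in s.
With the tool pointing down it reaches from about 0.425 to 0.925 m from the base axis. Payload 12.5 kg.
Tool frame: the origin (TCP) lies at the very end of the fingers, on their centre line; the grasp point (between the pads) lies 19 mm behind it; z points along the fingers, y is the direction in which the jaws open and shut (so a half turn about z gives the same grasp; the last joint's range is limited). The gripper opens to 85 mm and grips with 20 to 120 N. Pads are 22 mm wide; open, the fingers measure 114 mm over their backs; the gripper's body (76 mm by 85 mm) begins 54 mm behind the grasp point. The pads swing forward as they close: fully open they stand 13 mm farther back than shut.
Start: joints at [1.179, 0.491, 1.559, -0, 1.092, -0.106], TCP at [0.176, 0.6, 0.231] pointing down, gripper open.
Joint ranges: [-3.1, 3.1], [-0.84, 2.19], [0.05, 2.79], [-1.13, 4.28], [0.06, 2.93], [-2.69, 2.69]. Speed limits (rad/s): [2.22, 2.22, 2.79, 3.14, 3.14, 3.14].

INTERFACE

Orientations are given as a unit quaternion [w, x, y, z].
In Python, from rig import env, status, imaging, job_done gives the robot as it stands. Calls block until the motion is done:
- env.movep(position, orientation): joint-space move of the TCP to a pose.
- env.move_linear(position, vel=0.15, orientation=None): straight line of the TCP; orientation=None keeps the orientation; vel is the mean speed in m/s.
- env.move_joints(angles): joint-space move.
- env.let_go() and env.clamp(newtons=None): open the fingers fully, or close them until they stop; newtons is the grip in N (None keeps the last).
- env.wait(seconds).
- env.inverse_kinematics(position, orientation): joint angles nearest the present ones, or None.
- status.sense(): the state.
- imaging.snapshot(name): name is "scene" or "top" or "wrist"; returns a dict with "frame" (420x560x3 uint8, red, green, blue), "z_map" (420x560 float32, m along the optical axis (not along the pixel's ray), 0 where there is no reading), "camera_matrix" (3x3 intrinsics, pixels), "world_to_cam" (4x4, takes a point from world to camera coordinates); the wrist camera has in their place "mount" (4x4, takes a point from camera to tool coordinates, whose origin is the TCP and whose axes are the flange's). Camera axes: x right, y up, looking along -z (the intrinsics and any distortion apply to the point x, -y, -z); pixel columns grow to the right and rows downward; lengths in m; the calibration is good to about 2 mm. A picture is of the moment at which its call begins: read the wrist's pose just before it.
A pose or a line that the arm cannot do raises env.MotionError and nothing moves.
- job_done(): hands the job in, once; it reports no verdict.
Trained networks look in the newest picture that a camera, given by its name, has taken for a name from the list of things; names that differ only in an ending like _2 or _b are one class to them, and where a whole thing is asked for, a point or a joint stands for the part that bears it (a point fixed in the world has none). Each returns a list of dicts, best first, with "score" (0 to 1); they miss things now and then, are a little off and sometimes report something else, mostly with a low value. They report only what shows in the picture. A call takes as long as a camera call. They do not tell look-alikes from the thing itself.
- imaging.search_frame(camera, thing): "rect" ([left, top, width, height] in pixels, round what is visible of it).
- imaging.spot_point(camera, thing): "position" ([row, column] in pixels: a listed point, or the origin of a listed thing).
The state is a dict: "time_s": time; "joint_positions": joint angles; "qvel": joint speeds; "joint_efforts": joint torques, N m; "position": TCP position; "tcp_rot": TCP orientation; "force": force on the tool from outside, world axes, zero at the start; "torque": the same for the moment, N m; "gripper_width": finger opening in m.
Only numpy, scipy, OpenCV 4.12 (cv2) and the standard library are available. Lean on these libraries where they do the work, as an engineer would, in place of code of your own. Each camera call takes 0.05 s, during which the arm holds its last target.

TASK

Stand the amber dropper bottle upright in the free space of the small open-topped wooden display bay, then swing the bay's gate shut and push it gently, without slamming or forcing it, until its sprung latch snaps in and the gate stays shut by itself. Leave the other goods where they are.

Things in the scene. Friction and masses are not known exactly. Their poses are not given: they have to be found in the camera images.
- bay: Fixed open-topped display bay, light wood, 174 x 224 mm, walls 74 mm high. Origin: underside, midway between the sides. x points from the gate to the back wall, y to the left seen from the gate, z up. Inside: x -64 to +63 mm, y -98 to +98 mm, floor 8 mm up. The gate closes the front at x = -70 mm, hinged at the right. A perfume bottle stands inside along the right side; left of it is free.
- bay_floor (a point): Middle of the free space on the bay's floor, at (8, 15, 8) mm in the bay's frame; a bottle stood here is clear of the keeper and of the gate, which may close up to 25 mm into the bay.
- gate_hinge (a point): Point on the gate's hinge axis (vertical), at (-70, -100, 45) mm in the bay's frame.
- gate (a joint): Gate angle in rad: 0 = parallel to the bay's y, flush across the front; grows as it opens outward (counter-clockwise from above). Starts 0.4 to 0.65 and stays where left (light friction). Wooden board 185 mm long, 12 mm thick, from 12 to 78 mm above the table; pull knob 12 mm proud outside, 70 mm from the hinge. Stays latched somewhere from -0.08 to +0.08.
- gate_push (a point): Where to push the gate: on its outer face, 150 mm from the hinge axis, 35 mm before the free end, 55 mm above the table. Moves with the gate; axes are the gate's: y along the board from hinge to free end, x through the board towards the inside. Pushed here, closing needs 2 to 4 N over the last 0.2 rad, 6 to 11 N while the tongue rides over the strike; more than 20 N is forcing it.
- tongue_root (a point): Root of the sprung latch tongue at the gate's free end, 185 mm from the hinge axis, 52 mm above the table. The steel tongue sticks out 11 mm, sloped towards the bay, flat behind; it is pressed in as it rides over the strike and snaps out behind it. Let go before the snap, a sprung plunger throws the gate back open by 0.15 rad or more; once snapped in, the gate stays.
- latch_side (a point): Inner face of the bay's left side at the latch end, (-70, 98, 45) mm in the bay's frame. The keeper (strike, plunger, rubber buffer; x below -15, y above 66 mm) is screwed on here through slots, each time up to 14 mm further in or out, so the snap must be felt. After the snap the push drops below 6 N; 1 to 2 mm later the buffer stops the gate, rising about 10 N per mm: stop at once.
- dropper_center (a point): Centre (half-way up, 52 mm above its foot) of the loose amber glass dropper bottle: body 34 mm across up to 70 mm, then a black cap 22 mm across up to 104 mm in all. Its z axis is its own upright axis. About 80 g. It stands on the table left of the bay.
- polish_bottle: Small loose nail polish bottle with a wooden cap, 31 x 31 x 79 mm, near the dropper bottle. Not to be disturbed. Origin: underside.
- perfume_bottle: Loose clear perfume bottle, 30 x 54 x 103 mm, standing inside the bay along its right side. Not to be disturbed. Origin: underside.
- dog_figure: Loose black dog figure, 59 x 35 x 66 mm, on the table. Not to be disturbed. Origin: underside.
- wood_bowl: Loose candle in a wooden bowl, 93 mm across, 65 mm high, on the table. Not to be disturbed. Origin: underside.
- soap_bar: Loose wrapped soap bar, 50 x 75 x 26 mm, on the table. Not to be disturbed. Origin: underside.
Mind the look-alikes: they are no part of the job. Of the things that look like the part that bears dropper_center, take the one that is farthest to the robot's right at the start.

How it is judged:
By the outcome, as a careful person would: the job done as asked, in the order asked, and still so for the second after the job is handed in, with the robot touching nothing.
It also fails if it takes over 61 s, if anything falls off the work surface, if the arm or the gripper's body presses on something with over 40 N, if the wrist force passes 120 N, or if a joint passes its speed limit or range.

## Working session

There is one attempt and no reset: what is moved stays moved. The work goes in short steps, each a Python script; the robot and the scene stay as the last script left them, time stands still between calls to the robot, and variables do not carry over. Pictures are saved under pics/ and viewed, and the job is handed in when it is done.

```bash
mkdir -p pics; ls
cat > h.py <<'E'
import numpy as np, cv2
from rig import env, status, imaging, job_done
def save(n,f): cv2.imwrite('pics/'+n+'.png',cv2.cvtColor(f,cv2.COLOR_RGB2BGR))
def tomat(q):
    from scipy.spatial.transform import Rotation as R
    return R.from_quat([q[1],q[2],q[3],q[0]]).as_matrix()
def c2w(s,st=None):
    if 'world_to_cam' in s: return np.linalg.inv(s['world_to_cam'])
    T=np.eye(4);T[:3,:3]=tomat(st['tcp_rot']);T[:3,3]=st['position'];return T@s['mount']
def px(s,r,c,z=None,st=None,plane=None):
    """z depth or plane height"""
    K=s['camera_matrix'];d=np.array([(c-K[0,2])/K[0,0],-(r-K[1,2])/K[1,1],-1.])
    T=c2w(s,st)
    if plane is not None:
        dw=T[:3,:3]@d; return T[:3,3]+dw*(plane-T[2,3])/dw[2]
    if z is None: z=s['z_map'][int(round(r)),int(round(c))]
    return T[:3,:3]@(d*z)+T[:3,3]
def cloud(s,st=None):
    K=s['camera_matrix'];z=s['z_map'];r,c=np.indices(z.shape)
    P=np.stack([(c-K[0,2])/K[0,0]*z,-(r-K[1,2])/K[1,1]*z,-z],-1)
    T=c2w(s,st);W=P@T[:3,:3].T+T[:3,3];W[z==0]=np.nan;return W
E
python3 - <<'E'
from h import *
st=status.sense();print(st)
for n in ['scene','top','wrist']:
    s=imaging.snapshot(n);save(n+'0',s['frame']);print(n,s['camera_matrix'].round(1).tolist(),c2w(s,st).round(3).tolist(),(s['z_map']>0).mean(), [k for k in s])
    for t in ['bay','dropper_center','gate','polish_bottle','perfume_bottle','dog_figure','wood_bowl','soap_bar']:
        print(t,[(d['rect'],round(d['score'],2)) for d in imaging.search_frame(n,t)])
    for t in ['bay','bay_floor','gate_hinge','gate_push','tongue_root','latch_side','dropper_center','perfume_bottle']:
        print(t,[(np.round(d['position'],1).tolist(),round(d['score'],2)) for d in imaging.spot_point(n,t)])
E
```

```text
pics
{'time_s': 0.0, 'joint_positions': array([ 1.17940414e+00,  4.91582684e-01,  1.55946930e+00, -2.73553434e-06,
        1.09169740e+00, -1.05606269e-01]), 'qvel': array([-0.00025137, -0.00089004,  0.00094485,  0.00086658, -0.00115926,
       -0.00013142]), 'joint_efforts': array([-1.03094288e-03, -6.18478918e+01, -2.61564195e+01, -2.16647709e-04,
        4.33140391e-03,  2.33146255e-05]), 'position': array([0.17608764, 0.59943812, 0.23070654]), 'tcp_rot': array([-1.41072896e-04,  1.42406534e-01,  9.89808085e-01, -5.60899193e-04]), 'force': array([ 0.41550161, -0.06569987,  0.4632101 ]), 'torque': array([0.00121083, 0.04170508, 0.02477027]), 'gripper_width': 0.08502873569075246}
scene [[423.3, 0.0, 287.7], [0.0, 423.3, 203.6], [0.0, 0.0, 1.0]] [[-0.325, -0.6, 0.731, 1.25], [0.946, -0.222, 0.238, 0.434], [0.02, 0.768, 0.64, 0.721], [0.0, 0.0, 0.0, 1.0]] 0.9613010204081632 ['frame', 'z_map', 'camera_matrix', 'world_to_cam']
bay [([178.8, 174.8, 118.0, 94.1], 0.77), ([191.9, 158.7, 30.1, 17.7], 0.62)]
dropper_center [([380.0, 211.5, 18.2, 40.4], 0.67), ([335.5, 194.4, 16.3, 38.4], 0.5
[... 1625 characters left out ...]
 263.6], 0.57)]
latch_side [([178.6, 285.1], 0.84), ([264.2, 233.6], 0.58)]
dropper_center [([224.2, 176.0], 0.77), ([184.0, 324.2], 0.65), ([232.0, 221.1], 0.49)]
perfume_bottle [([205.0, 353.2], 0.51)]
wrist [[329.8, 0.0, 278.5], [0.0, 329.8, 211.4], [0.0, 0.0, 1.0]] [[0.281, -0.925, -0.255, 0.113], [0.96, 0.271, 0.076, 0.619], [-0.001, -0.266, 0.964, 0.372], [0.0, 0.0, 0.0, 1.0]] 0.9959438775510204 ['frame', 'z_map', 'camera_matrix', 'mount']
bay []
dropper_center []
gate []
polish_bottle []
perfume_bottle []
dog_figure [([70.1, 389.0, 30.8, 28.5], 0.6)]
wood_bowl []
soap_bar []
bay []
bay_floor []
gate_hinge []
gate_push []
tongue_root []
latch_side []
dropper_center []
perfume_bottle []
```

Run:
```python
import cv2
a=cv2.imread('pics/top0.png');b=a[110:300,140:420];cv2.imwrite('pics/top0z.png',cv2.resize(b,None,fx=2.8,fy=2.8,interpolation=cv2.INTER_CUBIC))
a=cv2.imread('pics/scene0.png');b=a[140:300,170:430];cv2.imwrite('pics/scene0z.png',cv2.resize(b,None,fx=3,fy=3,interpolation=cv2.INTER_CUBIC))
```

```text
(no output)
```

View pics/top0z.png

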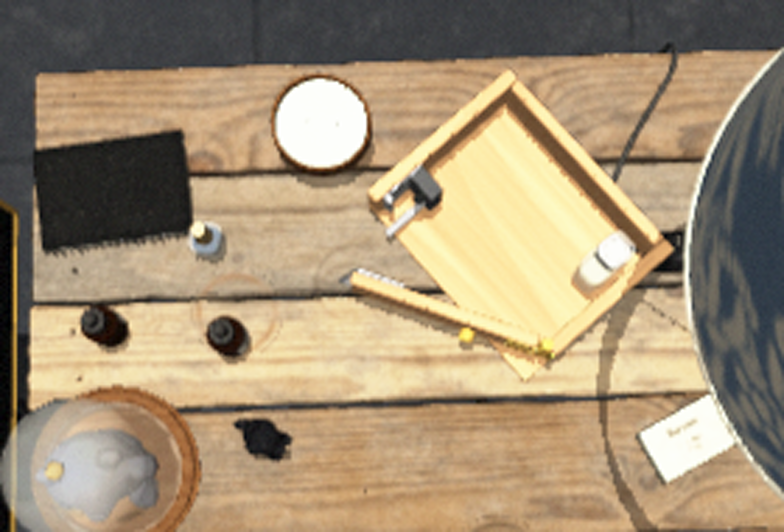

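View pics/scene0z.png

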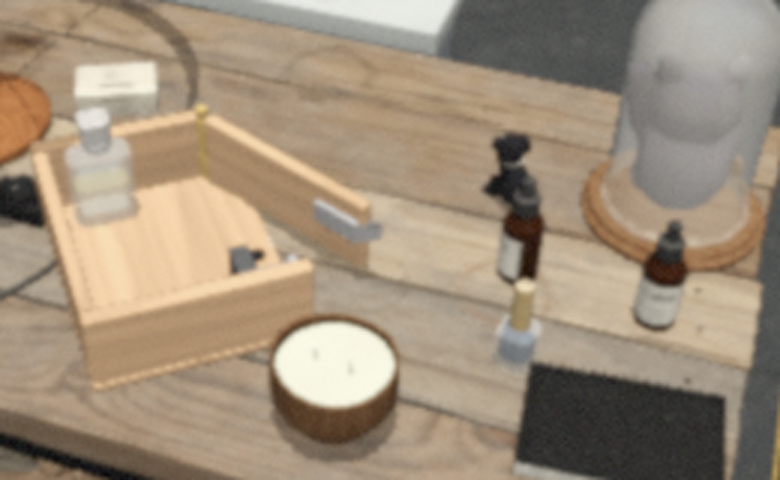

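View pics/top0.png

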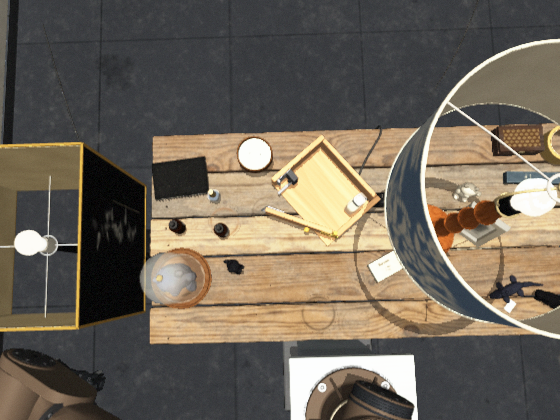

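Two amber droppers show in the top view, at pixels (221,231) and (176,225). The one farther right is (221,231). The bay is rotated about 45° and its gate is ajar. Large lampshades stand to the left and right. Next I'll measure positions and heights.

Run:
```python
from h import *
s=imaging.snapshot('top');W=cloud(s)
P=lambda r,c:W[int(round(r)),int(round(c))].round(3)
for n,rc in dict(push=(215,279.7),tongue=(208.4,263.6),latch=(178.6,285.1)).items(): print(n,P(*rc))
for n,rc,h in [('bay',(189.1,323.9),0),('floor',(181.7,322.6),.008),('hinge',(234.9,330.9),.045),('push',(215,279.7),.055),('tongue',(208.4,263.6),.052),('latch',(178.6,285.1),.045),('drop',(232,221.1),.052),('perf',(205,353.2),0)]: print(n,px(s,*rc,plane=h).round(3))
c=imaging.snapshot('scene');V=cloud(c)
for n,rc,h in [('bay',(229.7,225.4),0),('floor',(231.1,217.3),.008),('hinge',(191.2,234.4),.045),('push',(209.6,279.5),.055),('tongue',(215.3,294.3),.052),('latch',(236.7,261),.045),('drop',(212.1,345.6),.052),('perf',(208.9,205.7),0)]: print('sc',n,px(c,*rc,plane=h).round(3))
# droppers cap: high points
for nm,(c0,c1,r0,r1) in dict(a=(205,235,218,250),b=(162,190,215,240),pol=(200,222,185,207)).items():
    Q=W[r0:r1,c0:c1].reshape(-1,3)
    zm=np.nanmax(Q[:,2]);m=Q[:,2]>zm-.012;print(nm,zm.round(3),np.nanmean(Q[m],0).round(4),m.sum())
# bay walls: height map
m=(W[...,2]>.066)&(W[...,2]<.085)
img=np.zeros(m.shape,np.uint8);img[m]=255
z=np.nan_to_num(W[...,2]);g=np.clip(z/0.12*255,0,255).astype(np.uint8)
cv2.imwrite('pics/hm.png',cv2.resize(cv2.applyColorMap(g,cv2.COLORMAP_JET)[110:300,140:420],None,fx=2.8,fy=2.8,interpolation=0))
print('hi regions')
H=(z>.12)
n,l,stt,ce=cv2.connectedComponentsWithStats(H.astype(np.uint8))
for i in range(1,n):
    if stt[i,4]>30:
        Q=W[l==i];print(stt[i].tolist(),Q.min(0).round(2),Q.max(0).round(2))
```

```text
push [0.505 0.171 0.078]
tongue [0.527 0.211 0.058]
latch [0.609 0.155 0.014]
bay [0.581 0.052 0.   ]
floor [0.6   0.055 0.008]
hinge [0.454 0.043 0.045]
push [0.508 0.172 0.055]
tongue [0.527 0.212 0.052]
latch [0.604 0.155 0.045]
drop [0.469 0.322 0.052]
perf [ 0.536 -0.024  0.   ]
sc bay [0.574 0.054 0.   ]
sc floor [0.593 0.042 0.008]
sc hinge [0.477 0.037 0.045]
sc push [0.516 0.175 0.055]
sc tongue [0.521 0.214 0.052]
sc latch [0.609 0.164 0.045]
sc drop [0.466 0.327 0.052]
sc perf [ 0.52  -0.028  0.   ]
a 0.11 [0.4771 0.3232 0.1032] 20
b 0.107 [0.4896 0.4373 0.1026] 21
pol 0.086 [0.5704 0.3443 0.0791] 27
hi regions
[384, 38, 176, 301, 19188] [ 0.26 -0.37  0.12] [ 0.65 -0.01  0.69]
[0, 142, 121, 189, 10206] [0.27 0.56 0.12] [0.63 0.86 0.36]
[14, 230, 35, 25, 610] [0.42 0.72 0.12] [0.48 0.78 0.21]
[140, 251, 57, 54, 2389] [0.3  0.37 0.12] [0.42 0.49 0.25]
[0, 348, 122, 72, 6293] [0.14 0.4  0.25] [0.25 0.64 0.61]
[331, 380, 84, 40, 2245] [ 0.03 -0.1   0.12] [0.13 0.07 0.28]
```

View pics/hm.png

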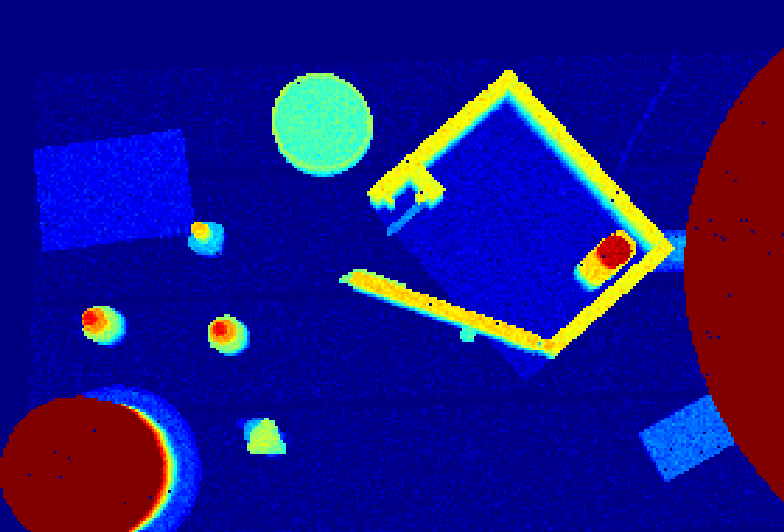

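View pics/scene0.png

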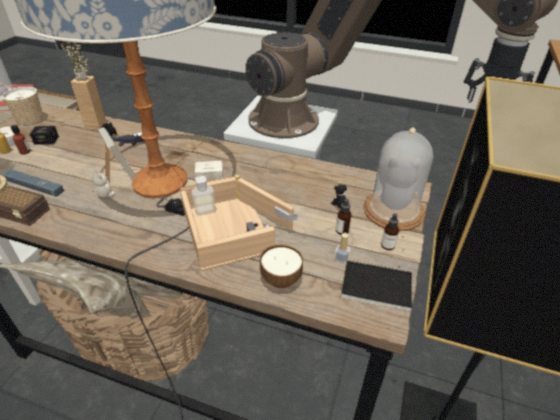

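Run:
```python
from h import *
from scipy.spatial.transform import Rotation as R
def down(yaw): # tool z down, y axis (jaw) at yaw
    y=np.array([np.cos(yaw),np.sin(yaw),0]);z=np.array([0,0,-1.]);x=np.cross(y,z)
    q=R.from_matrix(np.stack([x,y,z],1)).as_quat();return [q[3],q[0],q[1],q[2]]
print(status.sense()['time_s'])
A=[];b=[];rows=[]
for (x,y,z) in [(.5,.3,.2),(.5,.3,.4),(.6,.05,.1),(.6,.05,.3),(.7,.2,.2),(.45,.33,.1),(.8,.1,.2)]:
    q=env.inverse_kinematics([x,y,z],down(0.3)); 
    if q is None: print('none',x,y,z);continue
    q=np.array(q);r=np.hypot(x,y);off=r*np.sin(np.arctan2(y,x)-q[0]);rr=r*np.cos(np.arctan2(y,x)-q[0])
    print((x,y,z),q.round(3),'off',off.round(4),'sum',(q[1]+q[2]+q[4]).round(3))
    s,c=np.sin,np.cos
    rows.append(([s(q[1]),s(q[1]+q[2]),c(q[1]+q[2]),1,0],rr));rows.append(([c(q[1]),c(q[1]+q[2]),-s(q[1]+q[2]),0,1],z))
sol=np.linalg.lstsq(np.array([a for a,_ in rows]),np.array([b for _,b in rows]),rcond=None);print(sol)
for n in ['top','scene']:
    sn=imaging.snapshot(n);W=cloud(sn).reshape(-1,3)
    for z0 in np.arange(.3,.75,.05):
        m=(W[:,2]>z0)&(W[:,2]<z0+.05)&(W[:,1]<.1)&(W[:,1]>-.5)&(W[:,0]>.2)&(W[:,0]<.8)
        if m.sum()>5:
            Q=W[m];(k)=np.linalg.lstsq(np.c_[2*Q[:,:2],np.ones(len(Q))],(Q[:,:2]**2).sum(1),rcond=None)[0]
            print(n,z0.round(2),m.sum(),Q.min(0).round(3),Q.max(0).round(3),'circ',k[:2].round(3),np.sqrt(k[2]+k[0]**2+k[1]**2).round(3))
print(status.sense()['time_s'])
```

```text
2.65
(0.5, 0.3, 0.2) [ 0.427  0.465  1.701 -0.     0.976  0.127] off 0.0659 sum 3.142
(0.5, 0.3, 0.4) [ 0.427  0.309  1.403 -0.     1.43   0.127] off 0.0659 sum 3.142
(0.6, 0.05, 0.1) [-0.027  0.614  1.742 -0.     0.786 -0.327] off 0.0659 sum 3.142
(0.6, 0.05, 0.3) [-0.027  0.398  1.525 -0.     1.218 -0.327] off 0.0659 sum 3.142
(0.7, 0.2, 0.2) [ 0.188  0.67   1.306 -0.     1.166 -0.112] off 0.0659 sum 3.142
(0.45, 0.33, 0.1) [ 0.514  0.566  1.853 -0.     0.723  0.214] off 0.0659 sum 3.142
(0.8, 0.1, 0.2) [ 0.043  0.796  1.047 -0.     1.298 -0.257] off 0.0659 sum 3.142
(array([ 5.8680000e-01,  4.1100000e-01,  4.3100000e-02,  5.0004431e-16,
       -5.8500000e-02]), array([1.0013866e-31]), np.int32(5), array([4.5440917 , 3.71362338, 0.51900423, 0.45716672, 0.28612106]))
top 0.3 220 [ 0.435 -0.221  0.301] [ 0.481 -0.182  0.35 ] circ [ 0.458 -0.205] 0.02
top 0.35 139 [ 0.442 -0.21   0.35 ] [ 0.473 -0.188  0.392] circ [ 0.458 -0.205] 0.016
top 0.4 353 [ 0.436 -0.221  0.405] [ 0.48  -0.182  0.45 ] circ [ 0.458 -0.205] 0.019
top 0.45 2992 [ 0.265 -0.326  0.45 ] [ 0.649 -0.01   0.5  ] circ [ 0.461 -0.198] 0.184
top 0.5 3114 [ 0.268 -0.305  0.5  ] [ 0.649 -0.013  0.55 ] circ [ 0.471 -0.182] 0.169
top 0.55 3276 [ 0.268 -0.278  0.55 ] [ 0.649 -0.012  0.6  ] circ [ 0.473 -0.174] 0.166
top 0.6 4028 [ 0.268 -0.251  0.6  ] [ 0.649 -0.012  0.65 ] circ [ 0.487 -0.135] 0.143
top 0.65 4395 [ 0.268 -0.226  0.65 ] [ 0.653 -0.01   0.694] circ [ 0.466 -0.167] 0.16
scene 0.3 362 [ 0.444 -0.22   0.3  ] [ 0.483 -0.179  0.35 ] circ [ 0.462 -0.201] 0.016
scene 0.35 299 [ 0.449 -0.217  0.35 ] [ 0.477 -0.186  0.396] circ [ 0.461 -0.202] 0.014
scene 0.45 5182 [ 0.355 -0.334  0.452] [ 0.655 -0.008  0.5  ] circ [ 0.459 -0.203] 0.192
scene 0.5 1947 [ 0.488 -0.308  0.5  ] [ 0.653 -0.014  0.523] circ [ 0.46  -0.203] 0.19
2.75
```

Run:
```python
from h import *
q1=status.sense()['joint_positions'][0]
for n in ['top','scene']:
    sn=imaging.snapshot(n);W=cloud(sn).reshape(-1,3)
    r=W[:,0]*np.cos(q1)+W[:,1]*np.sin(q1); l=-W[:,0]*np.sin(q1)+W[:,1]*np.cos(q1)
    m0=(np.abs(l)<.25)&(r>-.15)&(r<.8)&(W[:,2]>.15)
    for r0 in np.arange(-.1,.75,.08):
        for z0 in np.arange(.1,1.1,.15):
            m=m0&(r>=r0)&(r<r0+.08)&(W[:,2]>=z0)&(W[:,2]<z0+.15)
            if m.sum()>15: print(n,'r',r0.round(2),'z',z0.round(2),m.sum(),'lat',np.percentile(l[m],[2,50,98]).round(3),'z',np.percentile(W[m,2],[2,98]).round(3))
```

```text
top r -0.1 z 0.1 186 lat [-0.114 -0.11  -0.082] z [0.18  0.249]
top r -0.1 z 0.25 158 lat [-0.11  -0.094 -0.078] z [0.25  0.264]
top r -0.02 z 0.1 621 lat [-0.114 -0.101 -0.045] z [0.168 0.25 ]
top r -0.02 z 0.25 869 lat [-0.111 -0.085 -0.052] z [0.251 0.277]
top r 0.06 z 0.1 319 lat [-0.109 -0.06  -0.017] z [0.154 0.231]
top r 0.38 z 0.55 128 lat [0.006 0.008 0.012] z [0.563 0.606]
top r 0.46 z 0.1 1492 lat [-0.221 -0.17  -0.115] z [0.159 0.236]
top r 0.46 z 0.4 426 lat [0.005 0.006 0.021] z [0.49  0.549]
top r 0.46 z 0.55 1376 lat [0.006 0.015 0.04 ] z [0.553 0.606]
top r 0.54 z 0.1 820 lat [-0.219 -0.169 -0.034] z [0.185 0.235]
top r 0.54 z 0.25 426 lat [-0.036  0.051  0.069] z [0.257 0.371]
top r 0.54 z 0.4 2210 lat [0.001 0.018 0.085] z [0.465 0.548]
top r 0.54 z 0.55 857 lat [0.006 0.017 0.053] z [0.551 0.577]
top r 0.62 z 0.1 1489 lat [-0.221 -0.126 -0.03 ] z [0.153 0.248]
top r 0.62 z 0.25 2467 lat [-0.22  -0.115 -0.007] z [0.253 0.357]
top r 0.62 z 0.4 903 lat [0.    0.011 0.066] z [0.467 0.54 ]
top r 0.7 z 0.1 309 lat [-0.249 -0.229  0.027] z [0.154 0.248]
top r 0.7 z 0.25 
[... 413 characters left out ...]
[-0.033  0.143  0.233] z [0.252 0.381]
scene r 0.14 z 0.25 577 lat [0.14  0.164 0.242] z [0.309 0.394]
scene r 0.46 z 0.1 707 lat [-0.227 -0.209 -0.161] z [0.153 0.238]
scene r 0.54 z 0.1 1370 lat [-0.226 -0.198 -0.145] z [0.152 0.232]
scene r 0.54 z 0.25 872 lat [0.029 0.05  0.07 ] z [0.258 0.397]
scene r 0.54 z 0.4 936 lat [-0.002  0.005  0.048] z [0.404 0.497]
scene r 0.62 z 0.1 1011 lat [-0.215 -0.047 -0.006] z [0.153 0.248]
scene r 0.62 z 0.25 3039 lat [-0.209 -0.018  0.069] z [0.253 0.395]
scene r 0.62 z 0.4 1535 lat [-0.002  0.008  0.112] z [0.403 0.505]
scene r 0.7 z 0.1 1685 lat [-0.241  0.009  0.027] z [0.152 0.248]
scene r 0.7 z 0.25 2010 lat [-0.243  0.008  0.026] z [0.252 0.354]
```

Run:
```python
from h import *
from scipy.optimize import least_squares
s=imaging.snapshot('top');W=cloud(s)
u=lambda cx,cy:(cy/2.8+110,cx/2.8+140)
BL=px(s,*u(508,70),plane=.074)[:2];BR=px(s,*u(673,246),plane=.074)[:2];LF=px(s,*u(369,192),plane=.074)[:2]
print(BL,BR,LF,np.linalg.norm(BL-BR),np.linalg.norm(BL-LF))
# wall top points
Z=W[...,2];m=(Z>.066)&(Z<.082);rr,cc=np.where(m)
Q=W[m];k=(Q[:,0]>.42)&(Q[:,0]<.75)&(Q[:,1]>-.1)&(Q[:,1]<.25);Q=Q[k][:,:2]
# median wall centerlines: walls back center x=70, sides y=+-105 ; robust fit
def loc(p,Q):
    c,sn=np.cos(p[2]),np.sin(p[2]);d=Q-p[:2];return np.c_[c*d[:,0]+sn*d[:,1],-sn*d[:,0]+c*d[:,1]]
best=None
pts=[((.008,.015),(.600,.055)),((.008,.015),(.593,.042)),((-.07,.098),(.604,.155)),((-.07,.098),(.609,.164)),((-.07,-.1),(.454,.043)),((-.07,-.1),(.477,.037)),((0,0),(.581,.052)),((0,0),(.574,.054))]
def res0(p): 
    return np.concatenate([loc(p,np.array([w]))[0]-np.array(b) for b,w in pts])
p0=least_squares(res0,[.58,.05,-.85],loss='soft_l1',f_scale=.01).x;print('net fit',p0, (res0(p0)*1000).round(0))
L=loc(p0,Q);
def walls(p,bx):
    L=loc(p,Q);on=(L[:,0]>-.06)
    d=np.minimum.reduce([np.abs(L[:,0]-bx)+.5*np.maximum(0,np.abs(L[:,1])-.112),np.abs(L[:,1]-.105)+np.maximum(0,L[:,0]-.077),np.abs(L[:,1]+.105)+np.maximum(0,L[:,0]-.077)])
    return d
for bx in (.070,):
    f=least_squares(lambda p:np.r_[np.minimum(walls(p,bx),.02)],p0,loss='soft_l1',f_scale=.004,diff_step=1e-3)
    print(f.x,f.cost,(res0(f.x)*1000).round(0))
    p=f.x
print('corner loc',loc(p,np.array([BL,BR,LF])).round(4))
def glob(p,b): c,sn=np.cos(p[2]),np.sin(p[2]);return np.array([p[0]+c*b[0]-sn*b[1],p[1]+sn*b[0]+c*b[1]])
L=loc(p,Q)
# histograms
for nm,sel,ax in [('back',(L[:,0]>.05)&(np.abs(L[:,1])<.09),0),('left',(L[:,1]>.08)&(L[:,0]>0)&(L[:,0]<.06),1),('right',(L[:,1]<-.09)&(L[:,0]<.06)&(L[:,0]>-.05),1)]:
    print(nm,sel.sum(),np.percentile(L[sel][:,ax],[3,50,97]).round(4))
K=(L[:,0]<-.005)&(L[:,1]>.05)&(L[:,1]<.095)
print('keeper',L[K].min(0),L[K].max(0),K.sum())
hinge=glob(p,(-.07,-.1));print('hinge',hinge)
# gate top
G=(L[:,0]<-.072)&(L[:,1]<.13);g=Q[G]-hinge;rr=np.hypot(*g.T);g=g[(rr>.04)&(rr<.19)]
ang=np.arctan2(g[:,1],g[:,0]);print('gate ang med',np.median(ang)-(p[2]+np.pi/2),len(g),'maxr',np.percentile(rr,99))
Lg=(Z>.045)&(Z<.066);
np.save('bay.npy',p)
for b in [(.008,.015),(.008,.055),(.008,.06)]: print(b,glob(p,b))
# perfume / keeper tall pts
m=(Z>.083)&(W[...,0]>.42)&(W[...,0]<.75)&(W[...,1]>-.008-.1)&(W[...,1]<.25)&(Z<.13)
PL=loc(p,W[m][:,:2]);
if len(PL): print('tall',PL.min(0),PL.max(0),len(PL))
```

```text
[0.70889197 0.05852925] [ 0.54134805 -0.08269442] [0.59924518 0.18883709] 0.21912345896129085 0.17030136120520312
net fit [ 0.57979503  0.04795948 -0.87815451] [ -1.   5.   5.  -9.   3. -11.  -1.  -1.  -7.   0.  13.  14.  -2.   4.
  -8.  -1.]
[ 0.57717646  0.04667179 -0.87356647] 0.04107330520146453 [ 0.  8.  6. -6.  4. -8.  0.  2. -6.  3. 13. 17. -2.  6. -8.  2.]
corner loc [[ 0.0755  0.1086]
 [ 0.0762 -0.1105]
 [-0.0948  0.1082]]
back 377 [0.0644 0.0698 0.0769]
left 130 [0.0981 0.1042 0.1115]
right 253 [-0.1112 -0.1043 -0.0913]
keeper [-0.16106455  0.05012425] [-0.04160073  0.09457668] 115
hinge [0.45556732 0.03612581]
gate ang med 0.49703746928972325 270 maxr 0.2115642240956235
(0.008, 0.015) [0.59381259 0.05017025]
(0.008, 0.055) [0.62447754 0.07585411]
(0.008, 0.06) [0.62831066 0.07906459]
tall [-0.15638047 -0.10202261] [0.03926773 0.06001763] 145
```

```bash
cat >> h.py <<'E'
from scipy.spatial.transform import Rotation as R
def down(yaw):
    y=np.array([np.cos(yaw),np.sin(yaw),0]);z=np.array([0,0,-1.]);x=np.cross(y,z)
    q=R.from_matrix(np.stack([x,y,z],1)).as_quat();return [q[3],q[0],q[1],q[2]]
BAY=np.array([0.57717646,0.04667179,-0.87356647])
def glob(b,p=BAY): c,sn=np.cos(p[2]),np.sin(p[2]);return np.array([p[0]+c*b[0]-sn*b[1],p[1]+sn*b[0]+c*b[1]])
def loc(Q,p=BAY):
    c,sn=np.cos(p[2]),np.sin(p[2]);d=np.atleast_2d(Q)[:,:2]-p[:2];return np.c_[c*d[:,0]+sn*d[:,1],-sn*d[:,0]+c*d[:,1]]
E
python3 - <<'E'
from h import *
env.move_linear([.176,.6,.42],vel=.25)
env.movep([.468,.315,.42],down(-.3))
env.move_linear([.468,.300,.27],vel=.25)
st=status.sense();s=imaging.snapshot('wrist');save('w1',s['frame'])
print(st['time_s'],st['joint_positions'].round(3),st['force'].round(2))
print([(d['rect'],d['score']) for d in imaging.search_frame('wrist','dropper_center')])
for d in imaging.spot_point('wrist','dropper_center'): print(d, px(s,*d['position'],plane=.052,st=st).round(4))
W=cloud(s,st);np.save('w1.npy',W)
Z=W[...,2];m=(Z>.093)&(Z<.12)&(np.hypot(W[...,0]-.47,W[...,1]-.325)<.05)
Q=W[m];print(m.sum(),Q.min(0),Q.max(0),Q.mean(0))
E
```

```text
6.0667 [0.452 0.353 1.677 0.    1.11  0.751] [-0.12 -0.18  0.21]
[([269.4, 143.0, 29.5, 31.5], 0.77), ([243.0, 27.0, 37.1, 43.0], 0.69), ([322.3, 236.1, 36.9, 124.8], 0.65)]
{'position': [45.6, 258.1], 'score': 0.9} [0.4921 0.4399 0.052 ]
{'position': [162.4, 283.5], 'score': 0.73} [0.4827 0.3216 0.052 ]
{'position': [273.6, 340.5], 'score': 0.23} [0.5094 0.1748 0.052 ]
123 [0.47612727 0.31840686 0.09447544] [0.48749172 0.33002568 0.10304911] [0.48179398 0.32467692 0.09980436]
```

View pics/w1.png

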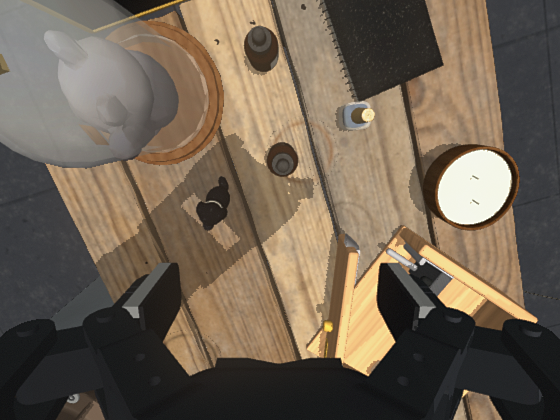

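The wrist view shows the target bottle at (282,158), its twin at (262,45), the polish at (357,116) and the dog at (213,205). I'll refine the bottle's centre, then grasp it.

Run:
```python
from h import *
W=np.load('w1.npy');Z=W[...,2]
for a,b in [(.02,.06),(.05,.075),(.06,.075),(.075,.095),(.095,.11)]:
    m=(Z>a)&(Z<b)&(np.hypot(W[...,0]-.478,W[...,1]-.325)<.035);Q=W[m]
    if len(Q): print(a,b,len(Q),np.percentile(Q[:,:2],[2,98],axis=0).round(4).tolist(),Q.mean(0).round(4))
# table bias / also bay cross-check
m=(np.hypot(W[...,0]-.45,W[...,1]-.28)<.02);print('table z',np.nanmedian(Z[m]))
```

```text
0.02 0.06 294 [[0.466, 0.3086], [0.4978, 0.341]] [0.4824 0.3285 0.0547]
0.05 0.075 397 [[0.4661, 0.3088], [0.4974, 0.3403]] [0.4824 0.328  0.0595]
0.06 0.075 147 [[0.4685, 0.3157], [0.4955, 0.3375]] [0.4832 0.3301 0.0621]
0.075 0.095 266 [[0.4719, 0.3144], [0.4918, 0.3347]] [0.4821 0.3257 0.0837]
0.095 0.11 122 [[0.4766, 0.3189], [0.4869, 0.3296]] [0.4818 0.3246 0.0998]
table z -0.0011831617809668349
```

Run:
```python
from h import *
env.move_linear([.482,.3248,.15],vel=.25)
env.move_linear([.482,.3248,.073],vel=.08)
print(status.sense()['force'].round(2))
env.clamp(30)
st=status.sense();print(st['time_s'],st['gripper_width'],st['force'].round(2))
env.move_linear([.482,.3248,.26],vel=.2)
st=status.sense();print(st['time_s'],st['gripper_width'],st['force'].round(2),st['position'])
s=imaging.snapshot('wrist');save('w2',s['frame'])
s=imaging.snapshot('scene');save('s2',s['frame'])
cv2.imwrite('pics/s2z.png',cv2.resize(cv2.imread('pics/s2.png')[90:300,170:430],None,fx=2.8,fy=2.8))
```

```text
[-0.26  0.21  0.38]
8.5667 0.020112736086617976 [-1.57  0.62  3.84]
9.65 0.020309681983258297 [-0.14 -0.03 -0.64] [0.48163692 0.32458212 0.25889197]
```

View pics/w2.png

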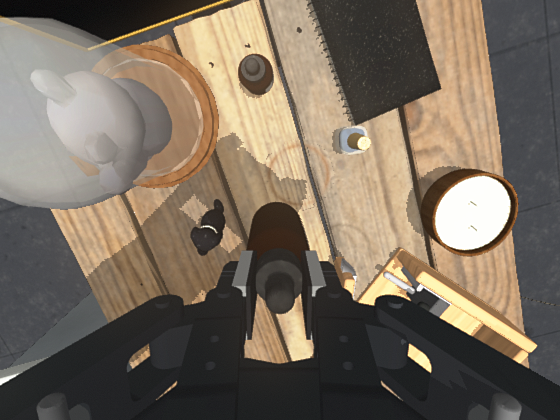

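View pics/s2z.png

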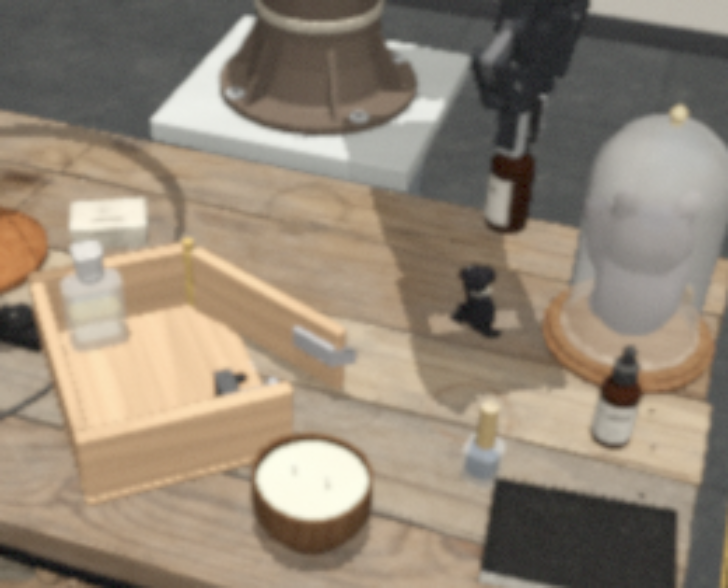

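The bottle is held upright with a 20 mm grip width. Next I'll place it.

Run:
```python
from h import *
t=glob((.012,.048));yaw=BAY[2]+np.pi/2;print(t)
env.movep([*t,.26],down(yaw))
st=status.sense();q=st['joint_positions'];print(q.round(3),st['force'].round(2),st['time_s'])
s=imaging.snapshot('wrist');save('w3',s['frame']);W=cloud(s,st);np.save('w3.npy',W)
s=imaging.snapshot('top');save('t3',s['frame'])
# bay walls recheck in wrist cloud
Z=W[...,2];m=(Z>.064)&(Z<.08);L=loc(W[m]);
for nm,sel,ax in [('back',(L[:,0]>.05)&(L[:,0]<.09)&(np.abs(L[:,1])<.09),0),('left',(L[:,1]>.09)&(L[:,1]<.12)&(L[:,0]>0)&(L[:,0]<.06),1),('right',(L[:,1]<-.09)&(L[:,0]<.06)&(L[:,0]>-.05),1)]:
    if sel.sum()>5: print(nm,sel.sum(),np.percentile(L[sel][:,ax],[3,50,97]).round(4))
m=(Z>-.01)&(Z<.03);L=loc(W[m]);k=(np.abs(L[:,0])<.05)&(L[:,1]<.09)&(L[:,1]>-.04);print('floor z',np.median(Z[m][k]),k.sum())
```

```text
[0.62167956 0.06829294]
[ 0.005  0.466  1.522  0.     1.154 -0.692] [-0.89 -0.34 -0.18] 11.075
back 1406 [0.0527 0.0715 0.0789]
left 803 [0.1016 0.1076 0.1148]
right 1444 [-0.1068 -0.0994 -0.0939]
floor z 0.006643572320282065 8725
```

View pics/w3.png

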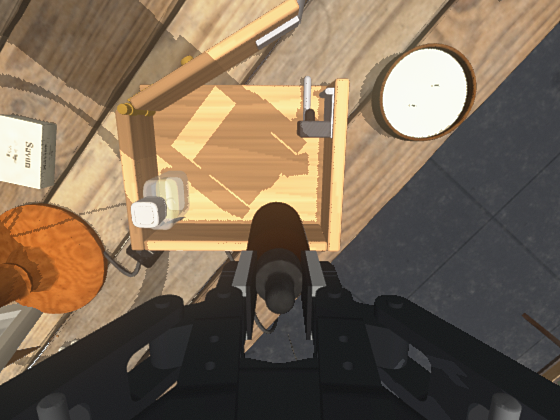

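View pics/t3.png

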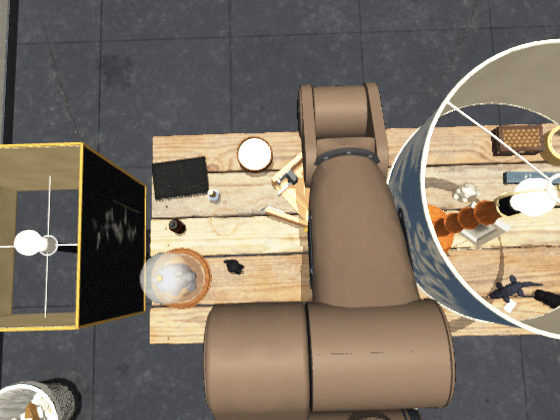

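Run:
```python
from h import *
q1=status.sense()['joint_positions'][0]
for n in ['top','scene']:
    W=cloud(imaging.snapshot(n)).reshape(-1,3)
    d=np.hypot(W[:,0]-.46,W[:,1]+.203)
    l=-W[:,0]*np.sin(q1)+W[:,1]*np.cos(q1); r=W[:,0]*np.cos(q1)+W[:,1]*np.sin(q1)
    for r0 in np.arange(.2,.75,.05):
        m=(d>.203)&(r>=r0)&(r<r0+.05)&(l>-.1)&(l<.2)&(W[:,2]>.4)
        if m.sum()>5:
            i=np.argsort(l[m])[:max(3,m.sum()//50)]
            print(n,r0.round(2),'lat',np.percentile(l[m],[1,50,99]).round(3),'z of right edge',np.median(W[m][i,2]).round(3),'ztop',W[m][:,2].max().round(3),'min d',d[m].min().round(3))
    m=(d<.2)&(d>.18)&(W[:,2]>.4);print('shade z',W[m][:,2].min(),W[m][:,2].max())
```

```text
top 0.2 lat [-0.006  0.098  0.198] z of right edge 0.774 ztop 0.786 min d 0.287
top 0.25 lat [-0.006  0.096  0.198] z of right edge 0.78 ztop 0.788 min d 0.254
top 0.3 lat [-0.005  0.086  0.197] z of right edge 0.757 ztop 0.774 min d 0.238
top 0.35 lat [0.004 0.072 0.13 ] z of right edge 0.676 ztop 0.727 min d 0.217
top 0.4 lat [0.005 0.071 0.129] z of right edge 0.66 ztop 0.695 min d 0.21
top 0.45 lat [0.012 0.073 0.125] z of right edge 0.622 ztop 0.664 min d 0.214
top 0.5 lat [0.006 0.071 0.127] z of right edge 0.596 ztop 0.632 min d 0.214
top 0.55 lat [0.006 0.065 0.13 ] z of right edge 0.585 ztop 0.598 min d 0.23
top 0.6 lat [0.006 0.069 0.132] z of right edge 0.565 ztop 0.576 min d 0.255
top 0.65 lat [0.007 0.067 0.129] z of right edge 0.549 ztop 0.554 min d 0.284
shade z 0.452927656985167 0.6949262310652684
scene 0.2 lat [0.147 0.182 0.199] z of right edge 0.45 ztop 0.457 min d 0.436
scene 0.5 lat [0.127 0.128 0.129] z of right edge 0.516 ztop 0.528 min d 0.337
scene 0.55 lat [0.092 0.129 0.134] z of right edge 0.433 ztop 0.541 min d 0.325
scene 0.6 lat [0.023 0.103 0.135] z of right edge 0.476 ztop 0.552 min d 0.284
scene 0.65 lat [0.009 0.073 0.132] z of right edge 0.518 ztop 0.552 min d 0.289
shade z 0.4518485193285695 0.523448951552137
```

Run:
```python
from h import *
t=glob((.012,.054))
env.move_linear([*t,.13],vel=.2)
st=status.sense();f0=st['force'];print(f0.round(2),st['time_s'])
env.move_linear([*t,.088],vel=.08)
z=.088
while z>.074:
    z-=.001; env.move_linear([*t,z],vel=.03)
    st=status.sense();df=st['force']-f0
    print(round(z,4),st['position'].round(4),df.round(2))
    if df[2]>3: break
print(st['time_s'])
```

```text
[ 0.74 -0.4  -0.62] 12.075
0.087 [0.6264 0.0722 0.0873] [-0.01  0.28 -0.62]
0.086 [0.6263 0.0721 0.086 ] [-0.66 -0.09  0.09]
0.085 [0.6262 0.0721 0.0849] [-1.56  0.46 -0.29]
0.084 [0.6263 0.0721 0.0839] [-0.53  0.17 -1.18]
0.083 [0.6262 0.0721 0.0829] [-0.58  0.73  0.04]
0.082 [0.6263 0.0722 0.0819] [-1.19  0.88  0.3 ]
0.081 [0.6263 0.0721 0.081 ] [-0.49  0.32  0.57]
0.08 [0.6266 0.072  0.0809] [-2.37 -0.14  9.59]
14.75
```

Run:
```python
from h import *
t=glob((.012,.054))
env.move_linear([*t,.081],vel=.03)
env.let_go()
st=status.sense();print(st['time_s'],st['gripper_width'],st['force'].round(2))
env.move_linear([*t,.12],vel=.06)
env.move_linear([*t,.27],vel=.25)
st=status.sense();s=imaging.snapshot('wrist');save('w4',s['frame']);W=cloud(s,st);Z=W[...,2]
c=np.hypot(W[...,0]-t[0],W[...,1]-t[1])<.04
for a,b in [(.03,.06),(.05,.085),(.085,.1),(.1,.12)]:
    m=c&(Z>a)&(Z<b)
    if m.sum()>5: print(a,b,m.sum(),loc(W[m]).min(0).round(4),loc(W[m]).max(0).round(4),W[m].mean(0).round(4))
# gate angle from wrist
for d in imaging.spot_point('wrist','gate_push'): print('push',d['score'],px(s,*d['position'],plane=.055,st=st).round(4))
for d in imaging.spot_point('wrist','tongue_root'): print('tongue',d['score'],px(s,*d['position'],plane=.052,st=st).round(4))
for d in imaging.spot_point('wrist','gate_hinge'): print('hinge',d['score'],px(s,*d['position'],plane=.045,st=st).round(4))
np.save('w4.npy',W)
m=(Z>.068)&(Z<.086);L=loc(W[m]);k=(L[:,0]<-.07)&(L[:,1]<.13)&(L[:,0]>-.22)&(L[:,1]>-.09);L=L[k]
print(len(L)); v=L.mean(0);u=np.linalg.svd(L-v)[2][0];u*=np.sign(u[1]);print('gate line',v,'ang',np.arctan2(-u[0],u[1]),'x at y=-.1',v[0]+u[0]/u[1]*(-.1-v[1]),'ends',L[:,1].min(),L[:,1].max(),'width',np.percentile((L-v)@np.array([u[1],-u[0]]),[3,97]))
print(st['time_s'])
```

```text
15.65 0.08539955539661566 [ 0.27  1.19 -0.54]
0.03 0.06 103 [-0.0025  0.0379] [0.0141 0.0711] [0.6195 0.081  0.0451]
0.05 0.085 434 [-0.0023  0.0372] [0.0289 0.0703] [0.6232 0.0756 0.0672]
0.085 0.1 253 [0.0036 0.0434] [0.0247 0.0643] [0.626  0.072  0.0916]
0.1 0.12 134 [0.0085 0.0478] [0.0198 0.0592] [0.6271 0.0708 0.1073]
push 0.73 [0.5979 0.0565 0.055 ]
push 0.67 [0.5118 0.1765 0.055 ]
tongue 0.71 [0.5281 0.205  0.052 ]
tongue 0.45 [0.5824 0.0571 0.052 ]
hinge 0.67 [0.463 0.036 0.045]
hinge 0.48 [0.5801 0.0534 0.045 ]
3254
gate line [-0.109342    0.00895148] ang 0.17251748178357537 x at y=-.1 -0.0903572444615462 ends -0.08943888169865861 0.11618192573775668 width [-0.03339208  0.05069122]
17.2
```

View pics/w4.png

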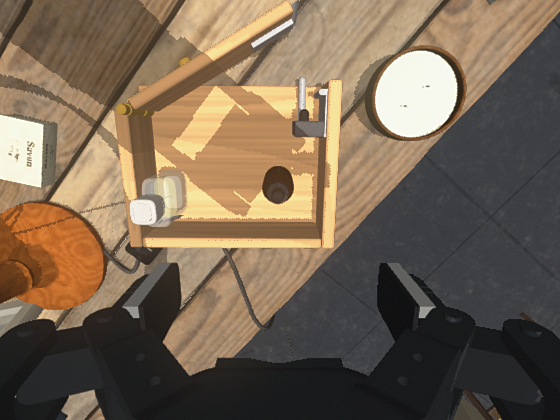

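The bottle stands upright at (277,185), about (14,54) mm in the bay. The gate is at about 0.5 rad. Next I'll go outside the gate with the fingers shut.

```bash
cat >> h.py <<'E'
HINGE=np.array([.459,.0365])
def pose(a,gap,rad=.15):
    th=BAY[2]+np.pi/2+a; u=np.array([np.cos(th),np.sin(th)]); n=np.array([-np.sin(th),np.cos(th)])
    return HINGE+rad*u+(.006+.011+gap)*n, down(th), n
ZP=.045
E
python3 - <<'E'
from h import *
p,o,n=pose(.5,.035)
env.clamp(30)
env.movep([*p,.24],o)
env.move_linear([*p,ZP],vel=.2)
st=status.sense();print(st['time_s'],st['force'].round(2),st['position'],st['gripper_width'],st['joint_positions'].round(2))
f0=[]
for i in range(4): env.wait(.05);f0.append(status.sense()['force'])
f0=np.mean(f0,0);np.save('f0.npy',f0)
s=imaging.snapshot('top');save('t5',s['frame']);s=imaging.snapshot('scene');save('s5',s['frame'])
cv2.imwrite('pics/s5z.png',cv2.resize(cv2.imread('pics/s5.png')[140:300,170:430],None,fx=3,fy=3))
for g in np.arange(.031,-.004,-.003):
    p,o,n=pose(.5,g);env.move_linear([*p,ZP],vel=.05)
    st=status.sense();f=(st['force']-f0)@np.r_[n,0]
    print(round(g,3),f.round(2),(st['force']-f0).round(2))
    if f>1.8: break
print(status.sense()['time_s'])
E
```

```text
20.125 [-0.21 -0.51 -0.18] [0.46590975 0.19506611 0.04562557] -0.0001915473690896463 [ 0.27  0.61  2.02 -0.    0.52 -0.93]
0.031 -0.44 [ 0.35 -0.31 -0.7 ]
0.028 -0.8 [ 0.27 -1.49 -0.3 ]
0.025 -0.89 [ 0.72 -0.61  0.29]
0.022 -0.5 [ 0.31 -0.6  -1.24]
0.019 0.16 [-0.1  0.2 -0. ]
0.016 0.12 [0.04 0.45 0.16]
0.013 0.64 [-0.45  0.61 -0.21]
0.01 0.05 [-0.44 -0.97 -0.46]
0.007 0.26 [ 0.03  0.78 -1.39]
0.004 0.12 [ 0.1   0.59 -0.94]
0.001 -0.99 [ 0.55 -1.3  -0.32]
-0.002 0.26 [-0.37 -0.21 -0.36]
23.425
```

View pics/s5z.png

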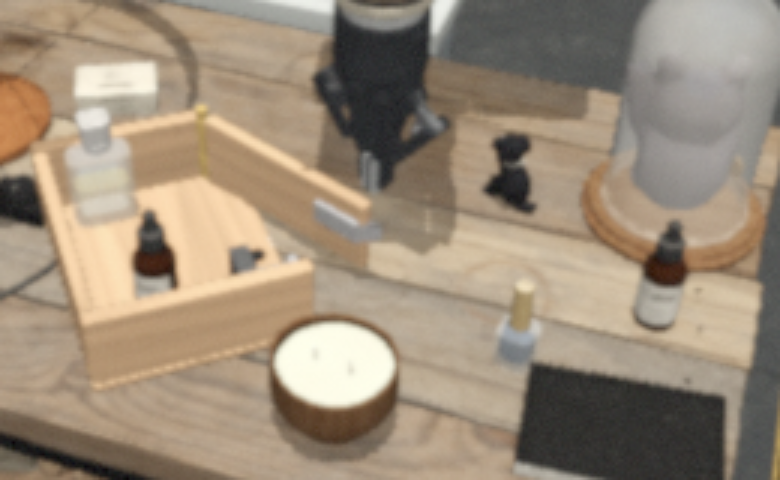

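Run:
```python
from h import *
f0=np.load('f0.npy')
for a in np.arange(.46,.199,-.04):
    p,o,n=pose(a,0);env.move_linear([*p,ZP],vel=.05,orientation=o)
    st=status.sense();F=st['force']-f0;print(round(a,3),'n',(F@np.r_[n,0]).round(2),F.round(2),st['time_s'])
    if F@np.r_[n,0]>6: break
s=imaging.snapshot('scene');save('s6',s['frame'])
cv2.imwrite('pics/s6z.png',cv2.resize(cv2.imread('pics/s6.png')[140:300,170:430],None,fx=3,fy=3))
```

```text
0.46 n 0.48 [-0.55 -0.05 -0.16] 23.675
0.42 n -0.02 [-0.09 -0.25 -0.06] 23.9417
0.38 n 0.27 [-0.7  -0.72 -1.  ] 24.2083
0.34 n 0.23 [-0.75 -0.82  0.6 ] 24.475
0.3 n -0.15 [ 0.08 -0.16 -0.79] 24.7417
0.26 n -0.06 [0.1  0.04 0.1 ] 25.0083
0.22 n 1.14 [-0.52  1.19  0.24] 25.275
```

View pics/s6z.png

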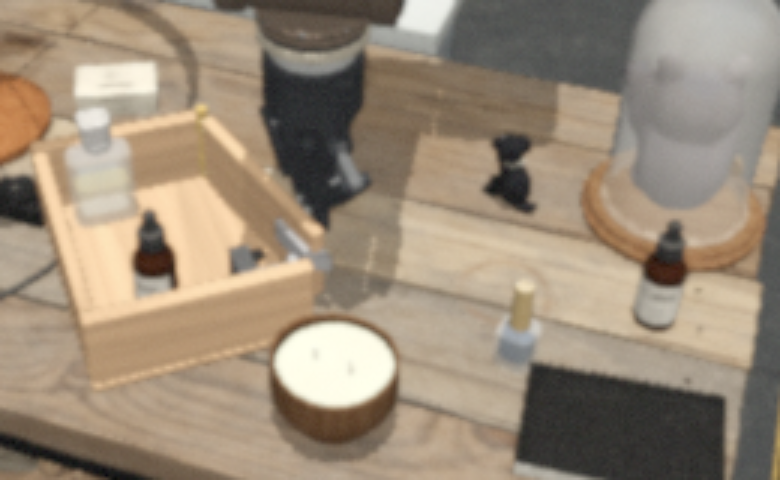

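The gate follows the fingers. Now the fine push, with force monitoring.

```bash
cat > push.py <<'E'
from h import *
import sys
f0=np.load('f0.npy');a=float(sys.argv[1]);amin=float(sys.argv[2])
peak=0;why='amin'
while a>amin:
    last=a
    a-= .012 if (peak<4.5 and a>.12) else .005
    p,o,n=pose(a,0);env.move_linear([*p,ZP],vel=.03,orientation=o)
    F=[]
    for i in range(3):
        st=status.sense();F.append((st['force']-f0)@np.r_[n,0]);env.wait(.02)
    f=np.mean(F)
    err=(st['position'][:2]-p)@n
    print(round(a,4),'f',f.round(2),np.round(F,1),'lag mm',(err*1000).round(2),st['time_s'])
    peak=max(peak,f)
    if f>14: why='high';break
    if peak>6.3 and f<5.6 and peak-f>2: why='snap?';break
    if st['time_s']>50: why='time';break
print(why,'a',a,'peak',peak)
E
python3 push.py .22 -.16
```

```text
0.208 f 1.59 [1.6 1.8 1.4] lag mm 0.12 25.6083
0.196 f 1.48 [1.6 1.4 1.4] lag mm -0.04 25.9083
0.184 f 1.53 [1.  1.7 1.8] lag mm -0.08 26.2083
0.172 f 1.6 [1.5 2.  1.3] lag mm -0.06 26.5083
0.16 f 2.27 [2.6 2.2 2. ] lag mm -0.1 26.8083
0.148 f 2.54 [1.7 3.4 2.6] lag mm -0.08 27.1083
0.136 f 2.14 [2.3 1.8 2.3] lag mm -0.07 27.4083
0.124 f 2.55 [1.8 2.9 2.9] lag mm -0.11 27.7083
0.112 f 2.65 [2.6 2.8 2.5] lag mm -0.08 28.0083
0.107 f 2.81 [2.8 2.8 2.8] lag mm -0.03 28.3083
0.102 f 4.55 [4.9 4.6 4.1] lag mm 0.11 28.6083
0.097 f 5.44 [5.5 5.8 5. ] lag mm 0.28 28.9083
0.092 f 5.95 [5.9 6.6 5.4] lag mm 0.35 29.2083
0.087 f 6.47 [6.6 6.3 6.5] lag mm 0.41 29.5083
0.082 f 6.12 [6.5 5.9 6. ] lag mm 0.44 29.8083
0.077 f 6.55 [5.9 7.1 6.6] lag mm 0.49 30.1083
0.072 f 7.68 [7.3 7.5 8.3] lag mm 0.52 30.4083
0.067 f 7.35 [7.  8.1 7. ] lag mm 0.56 30.7083
0.062 f 6.11 [5.8 5.9 6.6] lag mm 0.34 31.0083
0.057 f 4.42 [4.4 4.5 4.3] lag mm 0.15 31.3083
snap? a 0.0569999999999999 peak 7.683759537479033
```

Run:
```python
from h import *
f0=np.load('f0.npy')
for a in (.054,.051):
    p,o,n=pose(a,0);env.move_linear([*p,ZP],vel=.03,orientation=o)
    F=[]
    for i in range(3):
        st=status.sense();F.append((st['force']-f0)@np.r_[n,0]);env.wait(.02)
    f=np.mean(F);print(a,f.round(2),np.round(F,1),((st['position'][:2]-p)@n*1000).round(2),st['time_s'])
    if f>5.2: break
s=imaging.snapshot('scene');save('s7',s['frame'])
cv2.imwrite('pics/s7z.png',cv2.resize(cv2.imread('pics/s7.png')[150:280,200:330],None,fx=4.5,fy=4.5,interpolation=cv2.INTER_CUBIC))
```

```text
0.054 4.98 [5.7 4.2 5.1] 0.12 31.6083
0.051 4.49 [5.1 4.4 4. ] 0.09 31.9083
```

View pics/s7z.png

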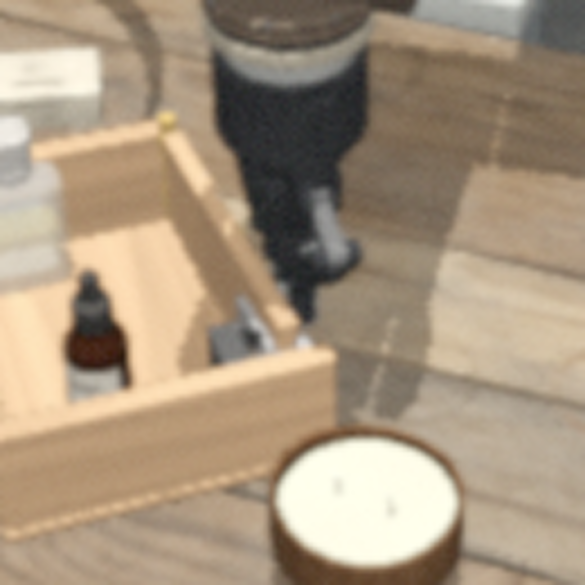

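Run:
```python
from h import *
f0=np.load('f0.npy')
for g in (.001,.002,.003,.004,.006,.008):
    p,o,n=pose(.051,g);env.move_linear([*p,ZP],vel=.03,orientation=o)
    F=[]
    for i in range(3):
        st=status.sense();F.append((st['force']-f0)@np.r_[n,0]);env.wait(.02)
    print(g,np.round(F,1),((st['position'][:2]-p)@n*1000).round(2),st['time_s'])
    if g>=.006 and np.mean(F)>2: break
```

```text
0.001 [4.7 4.2 4. ] 0.08 32.2583
0.002 [5.1 5.7 4.8] 0.21 32.5583
0.003 [6.7 5.2 5. ] 0.37 32.8583
0.004 [6.2 5.9 5.8] 0.46 33.1583
0.006 [5.8 5.9 6.2] 0.56 33.4583
```

```bash
cat > push2.py <<'E'
from h import *
f0=np.load('f0.npy')
for g in (.003,0.0):
    p,o,n=pose(.051,g);env.move_linear([*p,ZP],vel=.03,orientation=o)
a=.051;H=[]
while a>-.15:
    a-=.0045
    p,o,n=pose(a,0);env.move_linear([*p,ZP],vel=.03,orientation=o)
    F=[]
    for i in range(3):
        st=status.sense();F.append((st['force']-f0)@np.r_[n,0]);env.wait(.01)
    f=np.mean(F);H.append(f)
    print(round(a,4),'f',f.round(2),np.round(F,1),'lag mm',((st['position'][:2]-p)@n*1000).round(2),st['time_s'])
    if f>13.5: print('high');break
    if max(H)>6.3 and f<5.6 and max(H[-3:])-f>2: print('drop');break
    if st['time_s']>50: break
E
python3 push2.py
```

```text
0.0465 f -0.21 [ 0.9 -0.5 -1. ] lag mm -0.16 34.2417
0.042 f -0.16 [-0.4 -0.  -0. ] lag mm -0.04 34.5167
0.0375 f -0.55 [-1.  -1.1  0.5] lag mm -0.04 34.7917
0.033 f 2.2 [2.  1.8 2.8] lag mm 0.2 35.0667
0.0285 f 4.43 [4.2 4.5 4.6] lag mm 0.17 35.3417
0.024 f 6.74 [6.7 7.4 6.2] lag mm 0.53 35.6167
0.0195 f 10.17 [10.2 10.1 10.3] lag mm 0.95 35.8917
0.015 f 12.27 [12.2 12.1 12.5] lag mm 1.33 36.1667
0.0105 f 15.1 [15.  15.1 15.2] lag mm 1.69 36.4417
high
```

Run:
```python
from h import *
f0=np.load('f0.npy')
for g in (.001,.002,.003,.0045,.006,.009,.012):
    p,o,n=pose(.0105,g);env.move_linear([*p,ZP],vel=.03,orientation=o)
    F=[]
    for i in range(3):
        st=status.sense();F.append((st['force']-f0)@np.r_[n,0]);env.wait(.01)
    print(g,np.round(F,1),((st['position'][:2]-p)@n*1000).round(2),st['time_s'])
    if g>=.012 and np.mean(F)>2: break
s=imaging.snapshot('scene');save('s8',s['frame'])
cv2.imwrite('pics/s8z.png',cv2.resize(cv2.imread('pics/s8.png')[150:280,200:330],None,fx=4.5,fy=4.5,interpolation=cv2.INTER_CUBIC))
```

```text
0.001 [11.7 12.9 11.1] 1.19 36.7167
0.002 [6.8 7.3 7.1] 0.65 36.9917
0.003 [4.4 4.6 3.9] 0.09 37.2667
0.0045 [ 0.5 -0.3 -0.4] -0.44 37.5417
0.006 [-0.3 -1.1  0.4] -0.08 37.8167
0.009 [ 0.3  0.2 -0.6] 0.18 38.0917
0.012 [ 1.1 -0.4 -0.3] 0.16 38.3667
```

View pics/s8z.png

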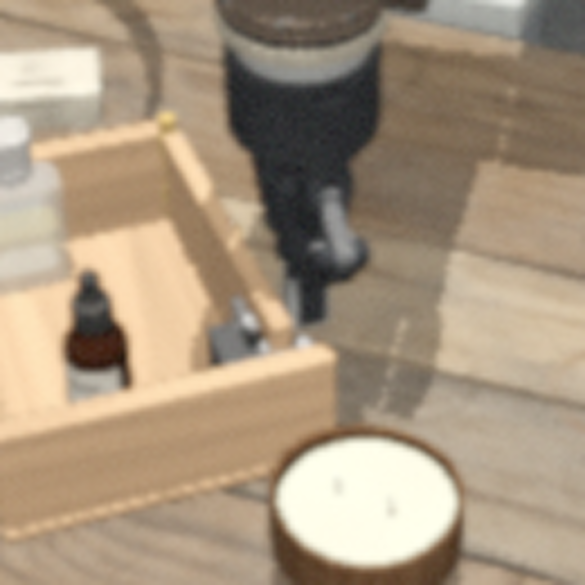

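The force has gone to zero while the gate stays put, so it is latched. I'll withdraw and check.

Run:
```python
from h import *
p,o,n=pose(.0105,.06);env.move_linear([*p,ZP],vel=.1,orientation=o)
env.move_linear([*p,.30],vel=.25)
p2=p+.09*np.r_[n]
st=status.sense();print(st['time_s'],st['force'].round(2))
s=imaging.snapshot('wrist');save('w9',s['frame'])
s=imaging.snapshot('top');save('t9',s['frame'])
s=imaging.snapshot('scene');save('s9',s['frame'])
cv2.imwrite('pics/s9z.png',cv2.resize(cv2.imread('pics/s9.png')[140:300,170:430],None,fx=3,fy=3))
cv2.imwrite('pics/t9z.png',cv2.resize(cv2.imread('pics/t9.png')[110:300,140:420],None,fx=2.8,fy=2.8))
```

```text
40.225 [ 0.49 -0.21  0.01]
```

View pics/s9z.png

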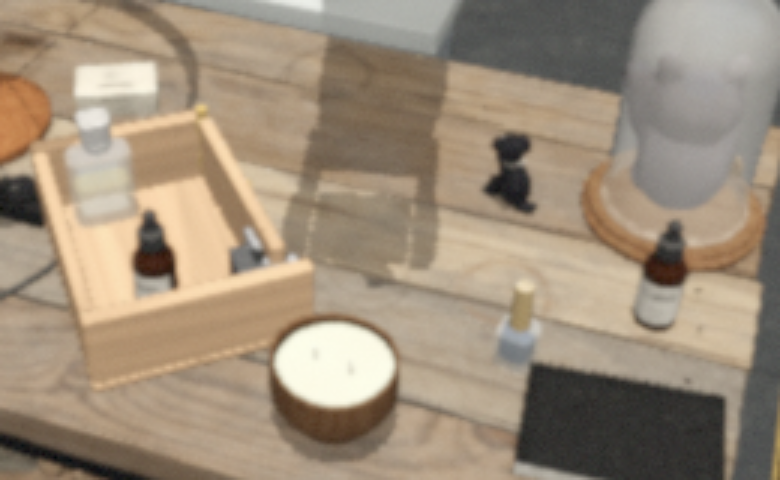

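View pics/t9z.png

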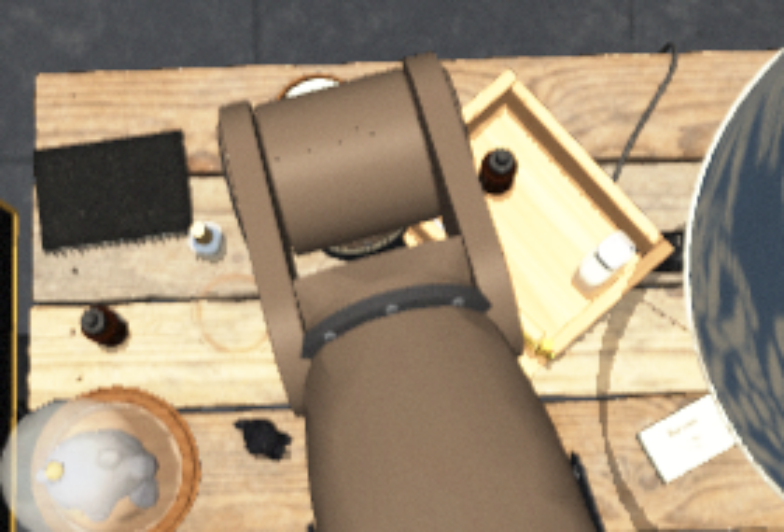

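View pics/w9.png

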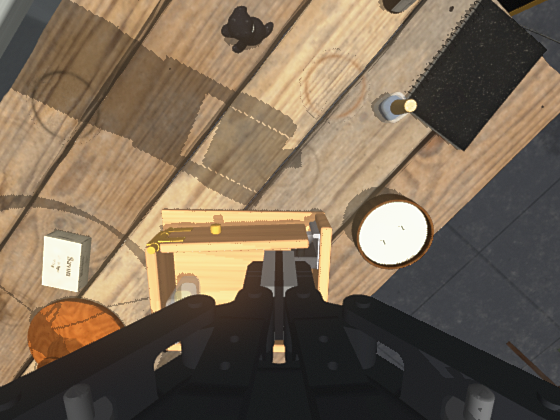

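The gate is shut with nothing touching it, the bottle is upright, and the other goods are unmoved.

Run:
```python
from h import *
a=cv2.imread('pics/s9.png');env.wait(.5)
s=imaging.snapshot('scene');b=cv2.cvtColor(s['frame'],cv2.COLOR_RGB2BGR)
print('diff in bay',cv2.absdiff(a,b)[150:280,170:300].max(),status.sense()['time_s'])
job_done()
```

```text
diff in bay 23 40.925
the job is handed in; nothing more can be done
```

I stood the right-hand amber dropper bottle upright in the bay, then pushed the gate shut until its latch snapped in. The job was handed in at about 41 s of the 61 s.

**Bottle:** I gripped it by the cap and set it down until I felt the floor. It stands about (14, 54) mm in the bay's frame. That is left of the suggested point, to keep the arm clear of the lampshade. It is clear of the keeper and the gate.

**Gate:**
- **First push:** the force peaked at 7.7 N and dropped to 4.5 N, which I took for the snap. Backing off 6 mm at about 6 N showed the gate following the fingers, so it was not latched.
- **Second push:** the force fell to zero, which was the snap. My script did not recognise it, so I pressed on into the buffer up to about 15 N before stopping. That is below the 20 N forcing limit, but it was not the "stop at once" you asked for.

**Last checks:**
- After I withdrew, the force was zero and the gate stayed shut on its own in the scene and wrist views.
- Two scene pictures 0.5 s apart show no visible movement in the bay. The largest pixel difference was 23 of 255, which I took to be image noise.
- The other goods look unmoved. The soap, dog, polish bottle and perfume bottle are in clear view, and the candle bowl shows in the scene and wrist views.

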